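# Set the straightedge on a film measuring board and fold its cover over

## Task

Get the measuring board ready for a reading: take the little slide box off the board and stand it upright on the worktop beside it. Then, keeping the steel straightedge flat on the board, slide it towards the cover's hinge until its hinge-side edge touches both steel studs at once. Leave it there, then lever up the wide hinged cover, fold it right over and lower it gently until it is fully shut over the straightedge, without disturbing the jar, the bottle or the mouse.

Things in the scene. Friction and masses are not known exactly. Their poses are not given: they have to be found in the camera images.
- board: White measuring board with a dark film on top, fixed to the worktop: 175 (x) x 250 (y) x 18 mm thick. Origin at the centre of its underside, z up; its -x side is the hinge side, towards the robot's left (its x axis points roughly to the robot's right, its y axis away from the robot). Two grey cover rests 22 x 12 mm stand 15 mm above the board top at board x = -62, y = +/-114 mm.
- hinge (a point): Middle of the cover's hinge axis, which runs along the board's y axis above its -x edge (board x = -87.5, z = 36 mm, so 18 mm above the board top).
- cover (a joint): Angle (rad) of the hinged cover. 0: open, level, sticking out over the worktop to the robot's left, its underside 33 mm above the worktop; 1.57: upright; 3.14: shut, level over the board, its lower face 15 mm above the board top. Starts at 0.1 to 0.4. Stiff hinge (0.22 N m friction; cover 0.2 kg): it stays where it is left; about 4 N at its free edge moves it.
- cover_edge (a point): Middle of the cover's free edge; moves with it. The cover is a grey-rimmed clear plate 236 mm wide along the hinge, reaching 105 mm from the hinge axis, 6 mm thick, centred on the axis plane. No handle: push it up from below at the overhanging free edge; that same face is on top when it is shut.
- stud_left: Steel stud, 12 mm in diameter, 12 mm tall, fixed upright on the board, at the board's +y half, 25 to 48 mm from the hinge axis. Origin at the centre of its foot, on the board top.
- stud_right: The other steel stud, of the same size, at the board's -y half. Origin at the centre of its foot.
- straightedge: Loose steel straightedge with dark graduations, 30 (x) x 170 (y) x 8 mm, about 0.28 kg, lying on the board beyond the slide box. Origin at the centre of its underside; y along its length; its -x edge (15 mm from the origin) faces the studs and must touch them.
- slide_box: White slide box with a grey lid, 30 (x) x 58 (y) x 30 mm, about 0.08 kg, standing loose on the board between the straightedge and the studs. Origin at the centre of its underside. The worktop beyond the board's -y end is free out to about 95 mm from that end, for board x between -110 and +10 mm.
- jar: Bystander: white jar with a red cap, 60 mm diameter, 75 mm tall, on the worktop off the far part of the board's +x side. Origin at the centre of its foot.
- dropper: Bystander: slim white bottle, 44 mm diameter, 120 mm tall, beyond the jar. Origin at the centre of its foot.
- mouse: Bystander: white computer mouse, 58 (x) x 100 (y) x 30 mm, off the board's +x side, about 145 mm from it. Origin at the centre of its underside.
There are look-alikes about, which are no part of the job. Of the things shaped like the straightedge, the steel one is meant.

How it is judged:
By the outcome, as a careful person would: the job done as asked, in the order asked, and still so for the second after the job is handed in, with the robot touching nothing.
It also fails if it takes over 64 s, if anything falls off the work surface, if the arm or the gripper's body presses on something with over 40 N, if the wrist force passes 120 N, or if a joint passes its speed limit or range.

## Robot

A 6-joint arm with a two-finger parallel gripper is mounted at the origin on the work surface. World frame = base frame: x ahead of the robot, y to its left, z up, the work surface at z = 0. Lengths are in mm, angles in rad, forces in N, time in s.
With the tool pointing down it reaches from about 275 to 775 mm from the base axis. Payload 14.6 kg.
Tool frame: the origin (TCP) lies midway between the tips of the shut fingers; the grasp point (between the pads) lies 19 mm behind it; z points along the fingers, y is the line along which they close (so a half turn about z gives the same grasp; the last joint's range is limited). The gripper opens to 85 mm and grips with 20 to 120 N. Pads are 22 mm wide; open, the fingers measure 114 mm over their backs; the gripper's body (76 mm by 85 mm) begins 54 mm behind the grasp point. The pads swing forward as they close: fully open they stand 13 mm farther back than shut.
Start: joints at [1.064, 0.263, -0.048, 1.259, 0, 1.415], TCP at [180.913, 492.847, 231.278] pointing down, gripper open.
Joint ranges: [-2.65, 2.65], [-0.89, 1.7], [-1.18, 1.37], [-2.13, 2.11], [-1.35, 1.29], [-3.14, 3.14]. Speed limits (rad/s): [1.89, 1.89, 2.57, 2.79, 3.14, 3.14].

## Interface

Orientations are given as [roll, pitch, yaw] about the fixed x, y, z axes, in that order (R = Rz(yaw) Ry(pitch) Rx(roll)).
In Python, from bench import manip gives the robot as it stands.
- The arm moves only by the tool arm_command, never from a script. Its argument "rows" is a list of rows, each a list of 6 numbers: the shift along the world's x, y, z in mm, then the turn, a rotation vector about the world's x, y, z in rad. A call has 1 to 5 rows; each row is the pose to reach, as a shift and turn from the pose commanded when the call began; what a row does not reach only later rows make up. A row lasts 1/10 s, in which the tool goes at most 50 mm and 8.59 degrees, less where a joint would pass 70% of its speed; a pose out of reach is approached as far as the arm can. A call with a gripper value outside its range is refused whole. "gripper" is the closure, from 0 (fully open) to 1 (shut), set as the call begins (left out, the last holds). The fingers move at their own pace and stop on an object; "squeeze" is the grip in N (left out, the last holds). Time passes only in rows, so rows that repeat a pose let the fingers close. It gives the time, the measured TCP pose, the force, the opening and the grip force at its end, in the units of the state.
- manip.observe(): the state, without advancing time (a new reading comes with each control period).
- manip.get_image(name): name is "scene" or "top" or "wrist"; returns a dict with "pixels" (384x512x3 uint8, red, green, blue), "range_z" (384x512 float32, mm along the optical axis (not along the pixel's ray), 0 where there is no reading), "fx", "fy", "cx", "cy" (pixels), "world_from_camera" (4x4, takes a point from camera to world coordinates); the wrist camera has in their place "tool_from_camera" (4x4, takes a point from camera to tool coordinates, whose origin is the TCP and whose axes are the flange's). Camera axes: x right, y down, z forward; pixel columns grow to the right and rows downward; lengths in mm; the calibration is good to about 2 mm. A picture is of the moment at which its call begins: read the wrist's pose just before it.
- manip.finish_job(): hands the job in; it is judged then, once.
The state is a dict: "time_s": time; "joint_positions": joint angles; "qd": joint speeds; "effort": joint torques, N m; "position": TCP position; "ee_rot": TCP orientation; "ft_force": force on the tool from outside, world axes, zero at the start; "wrist_torque": the same for the moment, N m; "width": finger opening in mm; "grip_force": force on a finger pad.
Only numpy, scipy, OpenCV 4.12 (cv2) and the standard library are available. Lean on these libraries where they do the work, as an engineer would, in place of code of your own. Each camera call takes 0.05 s, during which the arm holds its last target. There are 200 camera calls.

## Working session

There is one attempt and no reset: what is moved stays moved. The work goes in short steps, Python scripts to look and compute and a tool call to move; the robot and the scene stay as the last step left them, time stands still between calls to the robot, and variables do not carry over. Pictures are saved under pics/ and viewed, at most 10 in all, crops included, and the job is handed in when it is done.

Besides the shell and the picture viewer there is one more tool, called after "Emit:" as name([rows], argument=value, ...), one row to a line, values as JSON. arm_command: Moves the arm, as the interface text tells. Its arguments: {"type":"object","properties":{"rows":{"type":"array"},"gripper":{"type":"number"},"squeeze":{"type":"number"}},"required":["rows"]}

```bash
ls; mkdir -p pics; cat > h.py <<'E'
from bench import manip
import numpy as np, cv2
def shot(n):
    d=manip.get_image(n); np.savez(''+n+'.npz',**d); return d
def world(d,u,v,z=None):
    T=np.array(d["world_from_camera"]); 
    r=np.array([(u-d["cx"])/d["fx"],(v-d["cy"])/d["fy"],1.])
    if z is None: return T[:3,:3]@(r*d["range_z"][int(v),int(u)])+T[:3,3]
    w=T[:3,:3]@r; return T[:3,3]+w*(z-T[2,3])/w[2]
def save(d,f): cv2.imwrite('pics/'+f,d["pixels"][:,:,::-1])
E
python3 - <<'E'
from h import *
for n in("scene","top"):
    d=shot(n); save(d,n+'0.png'); print(n,np.round(d["world_from_camera"],3).tolist(),d["fx"])
print(manip.observe())
E
```

```text
pics
scene [[-0.9, 0.358, -0.247, 768.279], [0.435, 0.746, -0.504, 410.555], [0.004, -0.562, -0.827, 778.643], [0.0, 0.0, 0.0, 1.0]] 371.12580606969004
top [[0.027, -0.992, 0.121, 418.003], [-0.999, -0.031, -0.03, -17.075], [0.034, -0.12, -0.992, 1159.846], [0.0, 0.0, 0.0, 1.0]] 480.354763653857
{'time_s': 0.1, 'joint_positions': array([ 1.06369857e+00,  2.63467068e-01, -4.88702677e-02,  1.25940190e+00,
        2.16876694e-05,  1.41549446e+00]), 'qd': array([-2.77398690e-05, -6.20643207e-04,  2.34867495e-03,  1.77864349e-03,
        2.06656568e-04, -1.03702624e-04]), 'effort': array([ 3.19729814e-03, -6.38577104e+01,  3.85063291e+01,  9.96764487e-03,
       -7.28684859e-05, -4.07835626e-05]), 'position': array([180.78545906, 492.62841145, 230.87852142]), 'ee_rot': array([-3.14066445e+00, -1.67274224e-04,  2.78979668e+00]), 'ft_force': array([ 0.45090621, -0.02723301, -0.35194071]), 'wrist_torque': array([-0.03478653,  0.0519681 ,  0.05636558]), 'grip_force': 0.0, 'width': 85.74535094210253}
```

View pics/scene0.png

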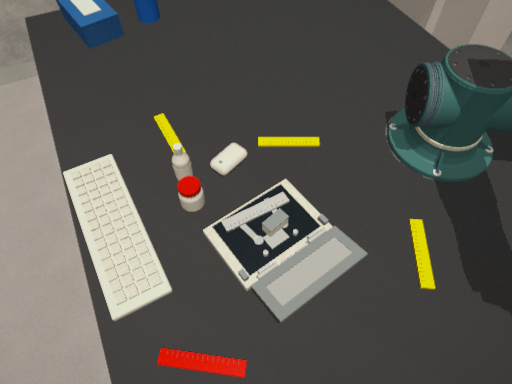

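View pics/top0.png

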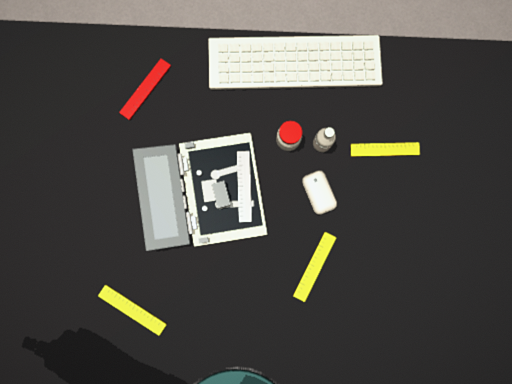

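The scene view (board around (268,232)) and the top view show these ruler-shaped things in top pixels:
- red at (145,89)
- yellow at (385,149), (315,267) and (132,310)
- the grey-white one with graduations on the board at (244,186), which fits the description as the steel straightedge

The slide box is at (222,195), the studs near (199,172) and (204,208), and the cover is at left, (160,197). Next is a close crop to check the choice.

```bash
python3 - <<'E'
from h import *
d=np.load('top.npz'); c=d["pixels"][125:255,125:285,::-1]
cv2.imwrite('pics/crop1.png',cv2.resize(c,None,fx=4.6,fy=4.6,interpolation=cv2.INTER_CUBIC))
# heights map
for u,v in [(244,186),(222,195),(160,197),(199,172),(204,208),(255,150),(290,130),(325,135),(319,190),(140,150),(148,247)]:
    print((u,v),np.round(world(d,u,v),1))
E
```

```text
(244, 186) [567.   -2.   25.3]
(222, 195) [541.1  47.9  50.4]
(160, 197) [532.1 190.4  50.2]
(199, 172) [597.1 105.9  26.3]
(204, 208) [511.2  90.   31.6]
(255, 150) [ 6.605e+02 -2.580e+01 -6.000e-01]
(290, 130) [ 694.9 -105.    73.5]
(325, 135) [ 675.  -179.7  117.8]
(319, 190) [ 562.6 -181.    27.9]
(140, 150) [639.7 241.2  55.7]
(148, 247) [416.9 210.2  56.4]
```

View pics/crop1.png

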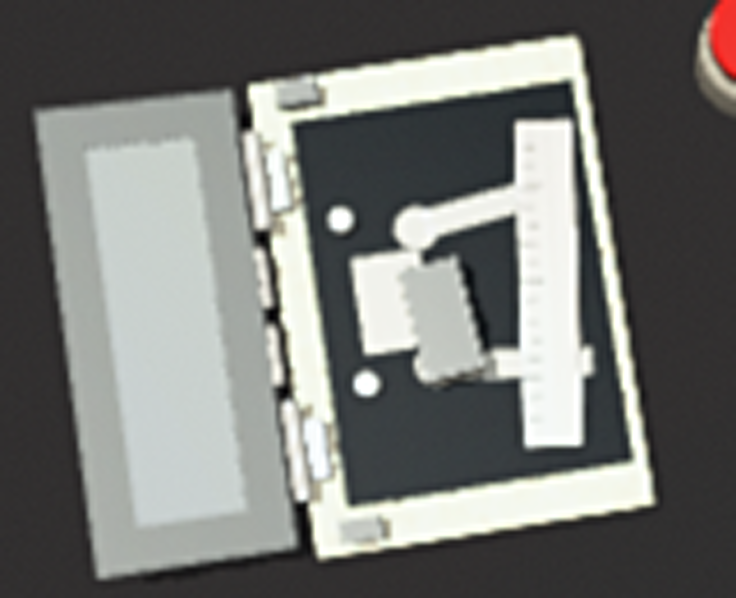

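The crop confirms the pick:
- **Straightedge:** the ruler with graduations, corners at crop (514,120), (572,118), (584,446), (524,447).
- **Studs:** crop (341,219) and (367,384).
- **Slide box:** grey lid at about crop (445,318).
- **Not objects:** the flat white square and the arm shapes are just film print.

```bash
cat > m.py <<'E'
from h import *
d=np.load('top.npz')
W=lambda p,z: world(d,125+(p[0]+.5)/4.6-.5,125+(p[1]+.5)/4.6-.5,z)
bc=np.array([W(p,18) for p in [(248,85),(580,35),(656,505),(318,557)]]) # -x+y,+x+y,+x-y,-x-y
c=bc.mean(0)[:2]; ey=(bc[0]+bc[1]-bc[2]-bc[3])[:2]; ey/=np.linalg.norm(ey); ex=np.array([ey[1],-ey[0]])
B=lambda p: np.round(np.array([(p[:2]-c)@ex,(p[:2]-c)@ey]),1)
if __name__=="__main__":
    print("c",c,"ey",ey,"ang",np.arctan2(ey[1],ey[0])); print([B(p).tolist() for p in bc])
    for n,ps,z in [("studs",[(341,219),(367,384)],30),("se",[(514,120),(572,118),(584,446),(524,447)],26),("cov",[(35,110),(235,90),(298,548),(98,578)],45)]:
        for p in ps: w=W(p,z); print(n,w.round(1),B(w))
    # box lid by depth
    r=d["range_z"]; pts=np.array([world(d,u,v) for v in range(165,225) for u in range(200,240)]);k=pts[(pts[:,2]>43)&(pts[:,2]<56)]
    m=cv2.minAreaRect(k[:,:2].astype(np.float32)); print("box",m,B(np.array(m[0])),len(k)); print(cv2.boxPoints(m))
    pc=np.array([world(d,u,v) for v in range(140,255) for u in range(128,190)]); pc=pc[(pc[:,2]>36)]
    q=np.array([[*B(p),p[2]] for p in pc]); q=q[(q[:,0]<-95)]; A=np.c_[q[:,0],np.ones(len(q))]; print("cover slope",np.linalg.lstsq(A,q[:,2],rcond=None)[0],q.min(0),q.max(0))
E
python3 m.py
```

```text
c [561.06220495  49.02147098] ey [0.9821056  0.18833108] ang 0.1894625385367876
[[-88.0, 125.0], [88.0, 124.8], [87.5, -125.7], [-87.5, -124.1]]
studs [596.  106.1  30. ] [-49.5  45. ]
studs [511.1  89.2  30. ] [-48.9 -41.5]
se [651.7  19.   26. ] [46.5 83.4]
se [653.8 -11.1  26. ] [76.5 79.7]
se [482.9 -22.6  26. ] [ 55.6 -90.2]
se [481.5   8.1  26. ] [ 25.2 -85.8]
cov [644.7 262.   45. ] [-193.4  122.3]
cov [658.6 161.3  45. ] [-91.9 116.9]
cov [426.8 118.7  45. ] [ -93.7 -118.7]
cov [409.3 216.9  45. ] [-193.4 -117.4]
box ((543.3339233398438, 52.30176544189453), (58.41064453125, 30.327537536621094), 17.057971954345703) [ -6.6 -16.8] 322
[[510.96527   58.23139 ]
 [519.8615    29.238012]
 [575.7026    46.37214 ]
 [566.80634   75.36552 ]]
cover slope [-0.18720494 21.9329657 ] [-192.6        -118.6          36.22039799] [-95.1        118.1         63.28655795]
```

Emit:
arm_command([
  [30,-37,0,0,0,0.065],
  [60,-74,0,0,0,0.13],
  [90,-111,0,0,0,0.195],
  [120,-148,0,0,0,0.26],
  [150,-185,0,0,0,0.325],
], gripper=0.4, squeeze=30)

```text
time_s: 0.6
position: [331.6, 306.2, 231.2]
ee_rot: [-3.142, -0.0, 3.118]
ft_force: [0.8, 1.5, -1.4]
width: 51.0
grip_force: 0.0
```

Emit:
arm_command([
  [30,-37,0,0,0,0.065],
  [60,-74,0,0,0,0.13],
  [90,-111,0,0,0,0.195],
  [120,-148,0,0,0,0.26],
  [150,-185,0,0,0,0.325],
])

```text
time_s: 1.1
position: [481.7, 121.0, 231.2]
ee_rot: [3.141, -0.0, -2.841]
ft_force: [1.5, 1.2, 0.3]
width: 51.2
grip_force: 0.0
```

Emit:
arm_command([
  [30,-35,-30,0,0,0],
  [62,-70.5,-70,0,0,0],
  [62,-70.5,-110,0,0,0],
  [62,-70.5,-110,0,0,0],
  [62,-70.5,-110,0,0,0],
])

```text
time_s: 1.6
position: [542.0, 52.6, 121.3]
ee_rot: [3.141, -0.002, -2.844]
ft_force: [-0.1, 0.2, 0.6]
width: 51.4
grip_force: 0.0
```

```bash
cat >> h.py <<'E'
from scipy.spatial.transform import Rotation as Ro
def wshot():
    s=manip.observe(); d=dict(shot("wrist")); T=np.eye(4); T[:3,:3]=Ro.from_euler('xyz',s["ee_rot"]).as_matrix(); T[:3,3]=s["position"]
    d["world_from_camera"]=T@np.array(d["tool_from_camera"]); return d
def cloud(d):
    v,u=np.mgrid[0:384,0:512]; r=d["range_z"]; P=np.stack([(u-d["cx"])/d["fx"]*r,(v-d["cy"])/d["fy"]*r,r],-1)
    T=np.array(d["world_from_camera"]); return P@T[:3,:3].T+T[:3,3]
E
python3 - <<'E'
from h import *
d=wshot(); save(d,'w1.png'); P=cloud(d)
m=((P[...,2]>43)&(P[...,2]<54)&(d["range_z"]>0)&(abs(P[...,0]-543)<55)&(abs(P[...,1]-52)<45)).astype(np.uint8)
n,l,st,ce=cv2.connectedComponentsWithStats(m)
for i in range(1,n):
    if st[i,4]>300:
        p=P[l==i][:,:2].astype(np.float32); print(cv2.minAreaRect(p),st[i],np.median(P[l==i][:,2]))
E
```

```text
((542.1005249023438, 48.92137145996094), (58.6585693359375, 30.37583351135254), 16.441543579101562) [ 229  163   40   73 2848] 47.715668405594485
```

View pics/w1.png

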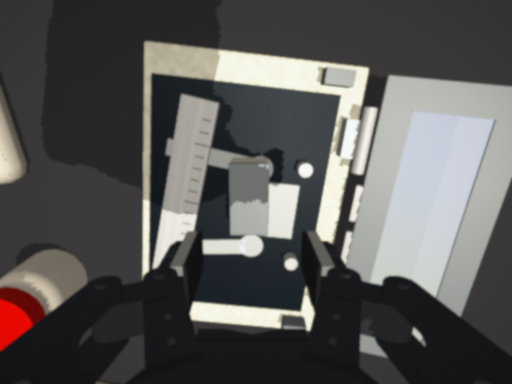

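The wrist picture shows the box at (249,198) centred between the fingers, the straightedge to its left at (187,170), and the studs at (305,170) and (291,262). I'll preclose a little, descend and grip.

Emit:
arm_command([
  [0,-2,-25,0,0,0],
  [0,-2,-50,0,0,0],
  [0,-2,-70,0,0,0],
  [0,-2,-85,0,0,0],
  [0,-2,-98,0,0,0],
], gripper=0.5)

```text
time_s: 2.15
position: [543.8, 51.4, 25.0]
ee_rot: [-3.141, 0.003, -2.842]
ft_force: [0.5, -0.4, 0.4]
width: 42.7
grip_force: 0.0
```

Emit:
arm_command([
  [0,0,0,0,0,0],
  [0,0,0,0,0,0],
  [0,0,0,0,0,0],
  [0,0,0,0,0,0],
  [0,0,0,0,0,0],
], gripper=0.9, squeeze=30)

```text
time_s: 2.65
position: [543.5, 50.5, 24.2]
ee_rot: [-3.141, 0.001, -2.843]
ft_force: [-2.1, 1.5, 8.4]
width: 29.7
grip_force: 30.6
```

Emit:
arm_command([
  [0,0,20,0,0,0],
  [0,0,45,0,0,0],
  [-20,2,60,0,0,0],
  [-50,5,60,0,0,0],
  [-85,8,60,0,0,0],
])

```text
time_s: 3.15
position: [457.8, 58.3, 83.9]
ee_rot: [-3.141, 0.002, -2.844]
ft_force: [0.6, -0.9, 0.3]
width: 29.8
grip_force: 30.1
```

Emit:
arm_command([
  [-35,4,0,0,0,0],
  [-65,7,0,0,0,0],
  [-75,8,0,0,0,0],
  [-75,8,-25,0,0,0],
  [-75,8,-50,0,0,0],
])

```text
time_s: 3.65
position: [384.1, 66.3, 33.6]
ee_rot: [-3.14, 0.003, -2.843]
ft_force: [0.6, 0.2, -1.6]
width: 29.8
grip_force: 30.1
```

Emit:
arm_command([
  [0,0,-10,0,0,0],
  [0,0,-18,0,0,0],
  [0,0,-23,0,0,0],
  [0,0,-26,0,0,0],
  [0,0,-27,0,0,0],
])

```text
time_s: 4.15
position: [383.2, 66.3, 6.4]
ee_rot: [-3.141, 0.0, -2.843]
ft_force: [-0.6, 0.1, -1.4]
width: 29.8
grip_force: 30.1
```

Emit:
arm_command([
  [0,0,-0.5,0,0,0],
  [0,0,-1,0,0,0],
  [0,0,-1,0,0,0],
])

```text
time_s: 4.45
position: [383.2, 66.3, 6.2]
ee_rot: [-3.141, 0.001, -2.843]
ft_force: [-5.4, -0.3, 18.3]
width: 29.5
grip_force: 32.0
```

Emit:
arm_command([
  [0,0,0,0,0,0],
  [0,0,0,0,0,0],
  [0,0,0,0,0,0],
  [0,0,10,0,0,0],
  [0,0,40,0,0,0],
], gripper=0.5)

```text
time_s: 4.95
position: [381.5, 66.4, 44.4]
ee_rot: [3.14, -0.004, -2.843]
ft_force: [1.3, 0.2, -0.2]
width: 42.9
grip_force: 0.0
```

Emit:
arm_command([
  [0,0,30,0,0,0],
  [10,0,60,0,0,0],
  [30,-20,90,0,0,0],
  [60,-50,90,0,0,0],
  [90,-80,90,0,0,0],
])

```text
time_s: 5.45
position: [474.3, -14.7, 136.4]
ee_rot: [-3.14, 0.002, -2.843]
ft_force: [0.2, 1.4, -0.1]
width: 42.7
grip_force: 0.0
```

Emit:
arm_command([
  [15,-3,0,0,0,0.146],
  [30,-7,0,0,0,0.292],
  [50,-12,0,0,0,0.438],
  [70,-16,0,0,0,0.584],
  [85,-19,0,0,0,0.73],
], gripper=1.0)

```text
time_s: 5.95
position: [558.9, -33.0, 135.1]
ee_rot: [3.142, 0.0, -2.108]
ft_force: [0.4, -0.3, 0.8]
width: -0.0
grip_force: 0.0
```

Emit:
arm_command([
  [10,-2,0,0,0,0.146],
  [22,-4,0,0,0,0.292],
  [22,-4,0,0,0,0.438],
  [22,-4,0,0,0,0.584],
  [22,-4,0,0,0,0.73],
])

```text
time_s: 6.45
position: [579.9, -36.7, 135.1]
ee_rot: [3.141, 0.0, -1.377]
ft_force: [-0.5, 0.6, -0.1]
width: 0.1
grip_force: 0.0
```

```bash
python3 - <<'E'
from h import *
print(manip.observe()["position"],manip.observe()["ee_rot"],manip.observe()["joint_positions"])
d=wshot(); t=shot("top"); cv2.imwrite('pics/w2.png',np.hstack([d["pixels"],cv2.resize(t["pixels"][120:320,115:325],None,fx=1.37,fy=1.92)])[:,:,::-1])
np.savez('w2.npz',**d)
E
```

```text
[579.9004306  -36.66373774 135.05779938] [ 3.14118767e+00  1.82101304e-04 -1.37737517e+00] [-2.03349734e-01  4.02157530e-01 -1.03868681e-01  1.06521401e+00
  1.14500233e-05 -1.96756726e+00]
```

View pics/w2.png

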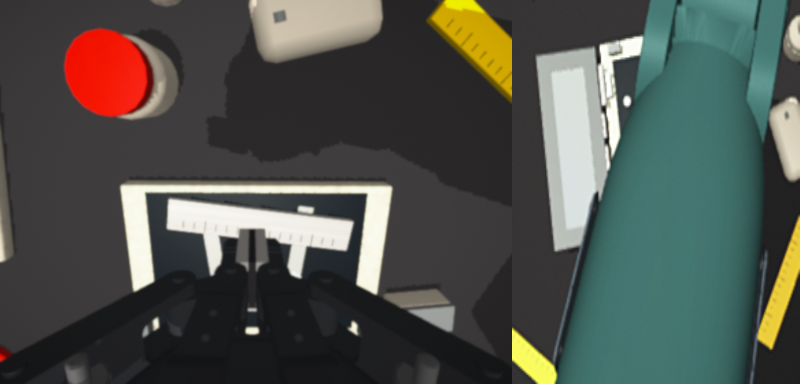

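The wrist half shows the straightedge from (168,212) to (352,240), the slide box standing at (418,312) off the board's -y end, and the shut fingers at (252,245). In the top half the arm hides most of the board.

```bash
python3 - <<'E'
from h import *
from m import B
d=np.load('w2.npz')
for n,u,v,z in [("bc+y",122,184,18),("bc-y",391,185,18),("se+y",170,199,26),("se-y",353,221,26),("se+y hinge",168,226,26),("se-y hinge",349,250,26)]:
    w=world(d,u,v,z); print(n,w.round(1),B(w))
P=cloud(d); q=P[290:330,385:455].reshape(-1,3); q=q[(q[:,2]>26)&(q[:,2]<36)]; m=cv2.minAreaRect(q[:,:2].astype(np.float32)); print(m,np.median(q[:,2]),B(np.array(m[0])))
E
```

```text
bc+y [695.2 -16.6  18. ] [ 89.7 119.4]
bc-y [454.4 -62.7  18. ] [  89.7 -125.8]
se+y [648.9 -13.7  26. ] [78.1 74.4]
se-y [481.8 -24.7  26. ] [ 57.5 -91.7]
se+y hinge [647.7  12.7  26. ] [51.9 78.2]
se-y hinge [477.1   4.4  26. ] [ 28.1 -90.9]
((377.69012451171875, 61.76972198486328), (49.25125503540039, 30.145614624023438), 16.7117919921875) 29.56663198914238 [ -47.1 -177.7]
```

Emit:
arm_command([
  [0,0,-35,0,0,0],
  [0,0,-70,0,0,0],
  [0,0,-95,0,0,0],
  [0,0,-107,0,0,0],
  [0,0,-114,0,0,0],
])

```text
time_s: 7.05
position: [579.7, -36.6, 20.6]
ee_rot: [3.141, 0.0, -1.386]
ft_force: [-0.0, 0.8, -0.2]
width: 0.1
grip_force: 0.0
```

Emit:
arm_command([
  [-0.9,4.9,0,0,0,0],
  [-1.9,9.8,0,0,0,0],
  [-2.8,14.7,0,0,0,0],
  [-3.8,19.6,0,0,0,0],
  [-4.7,24.6,0,0,0,0],
])

```text
time_s: 7.55
position: [575.5, -11.6, 21.9]
ee_rot: [-3.141, -0.001, -1.383]
ft_force: [1.4, -1.7, 1.0]
width: 0.1
grip_force: 0.8
```

Emit:
arm_command([
  [-0.9,4.9,0,0,0,0],
  [-1.9,9.8,0,0,0,0],
  [-2.8,14.7,0,0,0,0],
  [-3.8,19.6,0,0,0,0],
  [-4.7,24.6,0,0,0,0],
])

```text
time_s: 8.05
position: [570.4, 13.0, 21.3]
ee_rot: [3.141, 0.0, -1.383]
ft_force: [0.4, -1.9, 1.3]
width: -0.0
grip_force: 0.8
```

Emit:
arm_command([
  [-0.8,4,0,0,0,0],
  [-1.5,8,0,0,0,0],
  [-2.3,12,0,0,0,0],
  [-3,15.7,0,0,0,0],
  [-3.8,19.6,0,0,0,0],
])

```text
time_s: 8.55
position: [566.7, 32.4, 21.3]
ee_rot: [-3.142, 0.0, -1.383]
ft_force: [-0.0, -0.6, -0.0]
width: 0.1
grip_force: 0.7
```

Emit:
arm_command([
  [-0.6,3,0,0,0,0],
  [-1.1,6,0,0,0,0],
  [-1.6,8.5,0,0,0,0],
  [-2,10.5,0,0,0,0],
  [-2.4,12.5,0,0,0,0],
])

```text
time_s: 9.05
position: [564.3, 44.8, 21.3]
ee_rot: [3.142, -0.0, -1.383]
ft_force: [-0.1, -1.4, -0.3]
width: 0.1
grip_force: 0.7
```

Emit:
arm_command([
  [-0.2,1,0,0,0,0],
  [-0.4,2,0,0,0,0],
  [-0.6,3,0,0,0,0],
  [-0.6,3,0,0,0,0],
  [-0.6,3,0,0,0,0],
])

```text
time_s: 9.55
position: [563.6, 47.6, 21.2]
ee_rot: [3.141, 0.0, -1.383]
ft_force: [-0.7, -3.0, 0.7]
width: -0.0
grip_force: 0.7
```

```bash
python3 - <<'E'
from h import *
d=wshot(); save(d,'w3.png'); np.savez('w3.npz',**d)
E
```

```text
(no output)
```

View pics/w3.png

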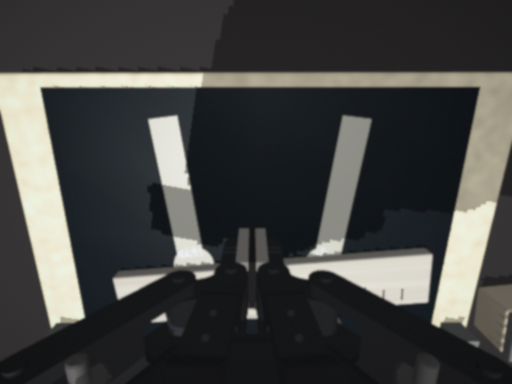

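The straightedge, far edge from (114,272) to (431,250), is still a little skewed with its +y end ahead, so I'll keep pushing gently until both studs stop it.

Emit:
arm_command([
  [-0.2,1,0,0,0,0],
  [-0.4,2,0,0,0,0],
  [-0.4,2,0,0,0,0],
])

```text
time_s: 9.9
position: [563.2, 49.7, 21.3]
ee_rot: [3.141, -0.0, -1.383]
ft_force: [-1.4, -2.1, 0.8]
width: 0.3
grip_force: 1.1
```

Emit:
arm_command([
  [-0.2,1,0,0,0,0],
  [-0.4,2,0,0,0,0],
  [-0.4,2,0,0,0,0],
])

```text
time_s: 10.2
position: [562.9, 51.3, 21.3]
ee_rot: [3.141, -0.001, -1.384]
ft_force: [0.5, -6.4, 0.9]
width: -0.2
grip_force: 2.9
```

```bash
python3 - <<'E'
from h import *
from m import B
d=np.load('w3.npz')
for n,u,v,z in [("se+y",114,272,26),("se-y",431,249,26)]:
    w=world(d,u,v,z); print(n,w.round(1),B(w))
print(B(manip.observe()["position"]))
E
```

```text
se+y [631.9  73.5  26. ] [-10.7  74.1]
se-y [471.8  29.4  26. ] [  2.4 -91.4]
[-1.9  2.3]
```

Emit:
arm_command([
  [-0.2,1,0,0,0,0],
  [-0.2,1,0,0,0,0],
  [-0.4,2,0,0,0,0],
  [-0.4,2,0,0,0,0],
])

```text
time_s: 10.6
position: [562.9, 51.8, 21.4]
ee_rot: [3.141, -0.004, -1.385]
ft_force: [0.6, -17.0, 0.1]
width: 0.0
grip_force: 8.5
```

```bash
python3 - <<'E'
from h import *
d=wshot(); save(d,'w4.png'); np.savez('w4.npz',**d);from m import B
print(manip.observe()["ft_force"],B(manip.observe()["position"]))
E
```

```text
[ 7.78103162e-02 -1.74429313e+01 -4.34289349e-03] [-2.4  2.3]
```

View pics/w4.png

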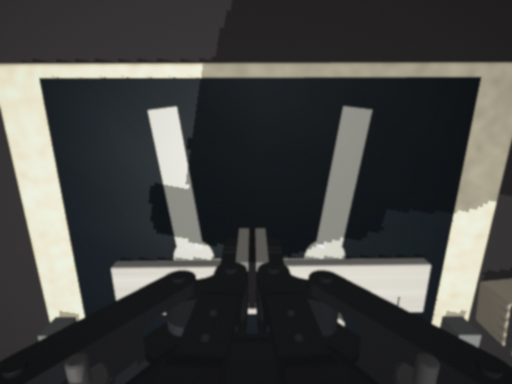

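The straightedge now lies parallel to the board edge (far edge row 262 to 259), with a firm 17 N reaction at the expected position, so both studs are touching. I'll back off square, lift and check.

Emit:
arm_command([
  [0.4,-2,0,0,0,0],
  [0.8,-4,0,0,0,0],
  [1.6,-8,0,0,0,0],
  [3,-15,10,0,0,0],
  [3,-15,40,0,0,0],
])

```text
time_s: 11.15
position: [564.4, 38.0, 60.4]
ee_rot: [3.138, 0.001, -1.384]
ft_force: [-0.2, 0.6, 0.5]
width: -0.1
grip_force: 0.0
```

Emit:
arm_command([
  [0,0,40,0,0,0],
  [0,0,85,0,0,0],
  [0,0,125,0,0,0],
  [0,0,150,0,0,0],
  [0,0,150,0,0,0],
])

```text
time_s: 11.65
position: [567.0, 38.3, 215.5]
ee_rot: [-3.136, -0.001, -1.383]
ft_force: [-0.6, 0.5, -0.2]
width: 0.2
grip_force: 0.0
```

```bash
python3 - <<'E'
from h import *
print(manip.observe()["position"])
d=wshot(); save(d,'w5.png'); np.savez('w5.npz',**d)
E
```

```text
[566.95630755  38.30202447 215.51369202]
```

View pics/w5.png

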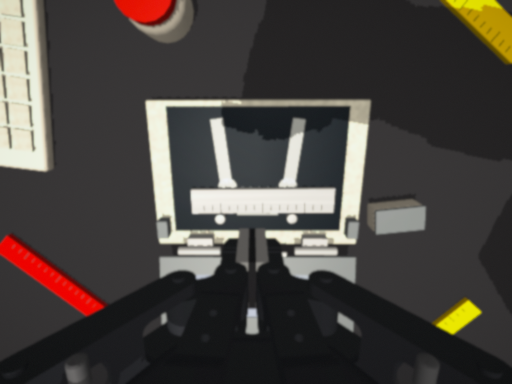

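The straightedge (hinge-side edge at row 214) touches both studs, at (220,218) and (291,218), and the slide box stands at (396,216) on the worktop. Next I'll move out to the cover's free edge, tilting the tool about the board's y axis.

Emit:
arm_command([
  [-7,33,-5,-0.1285,-0.0246,0],
  [-14,66,-10,-0.257,-0.0492,0],
  [-21,99,-20,-0.3855,-0.0738,0],
  [-28,132,-30,-0.514,-0.0984,0],
])

```text
time_s: 12.1
position: [537.1, 171.6, 181.5]
ee_rot: [-3.137, -0.528, -1.385]
ft_force: [1.1, -0.5, 0.5]
width: 0.4
grip_force: 0.0
```

Emit:
arm_command([
  [-7,33,-20,-0.1285,-0.0246,0],
  [-14,66,-40,-0.257,-0.0492,0],
  [-21,99,-65,-0.3855,-0.0738,0],
  [-28,132,-90,-0.514,-0.0984,0],
  [-28,132,-90,-0.514,-0.0984,0],
])

```text
time_s: 12.6
position: [506.4, 304.6, 81.6]
ee_rot: [3.117, -1.058, -1.357]
ft_force: [1.0, 1.3, 0.4]
width: 0.2
grip_force: 0.0
```

```bash
python3 - <<'E'
from h import *
from m import *
s=manip.observe(); R=Ro.from_euler('xyz',s["ee_rot"]).as_matrix(); print(s["position"],B(s["position"]),s["joint_positions"].round(2))
a=R[:,2]; print("a in board",a[:2]@ex,a[:2]@ey,a[2],"tooly",R[:2,1]@ex,R[:2,1]@ey,R[2,1])
t=shot("top"); P=cloud(t); np.savez('t3.npz',**t)
q=P[140:255,128:195].reshape(-1,3); bx=(q[:,:2]-c)@ex; by=(q[:,:2]-c)@ey; k=(bx<-95)&(abs(by)<115)&(q[:,2]>35)&(bx>-188)&(q[:,2]<75)
A=np.c_[bx[k],np.ones(k.sum())]; print(np.linalg.lstsq(A,q[k,2],rcond=None)[0],k.sum())
E
```

```text
[506.35462446 304.59869867  81.63664697] [-261.3   -5.6] [ 0.76  0.96  0.35  1.73 -0.82 -0.66]
a in board 0.8715623460095854 -0.003452776244283917 -0.4902725317152441 tooly 0.002746852009665124 -0.999925120070208 0.011925143882467792
[-0.18717074 21.86865306] 4099
```

Emit:
arm_command([
  [0,0,0,0,0,0],
  [0,0,0,0,0,0],
  [0,0,0,0,0,0],
])

```text
time_s: 12.95
position: [510.4, 301.6, 94.2]
ee_rot: [-3.131, -1.043, -1.394]
ft_force: [-0.3, 0.4, 0.7]
width: -0.1
grip_force: 0.0
```

```bash
cat > tr.py <<'E'
from m import *
H=np.array([-87.5,36.])
def tcp(th,s=85.,gap=0.):
    ph=min(np.pi/3,np.pi-th); u=np.array([-np.cos(th),np.sin(th)]); n=np.array([-np.sin(th),-np.cos(th)])
    if th<np.pi/6: p=H+105*u+3*n-11*np.array([np.cos(ph),np.sin(ph)])-(105-s)*np.array([-np.sin(ph),np.cos(ph)])
    else:
        k=np.clip((2*np.pi/3-th)/(np.pi/6),0,1)  # upper corner -> flat tip
        p=H+s*u+(3+gap)*n-11*k*np.array([np.cos(ph),np.sin(ph)])
    return p,ph
def wp(p): return np.r_[c+ex*p[0],p[1]]
if __name__=="__main__":
    cur=np.array([510.4,301.6,94.2])
    for n,p in [("W1",(-232,55)),("W2",(-180,25))]: w=wp(p); print(n,(w-cur).round(1)); cur=w
    for th in np.r_[np.arange(.2,3.1,.15),np.pi]:
        p,ph=tcp(th); w=wp(p); print(round(th,2),p.round(1),round(ph,2),(w-cur).round(1)); cur=w
E
python3 tr.py
```

```text
W1 [  7.  -24.7 -39.2]
W2 [  9.8 -51.1 -30. ]
0.2 [-179.2   34.4] 1.05 [ 0.2 -0.8  9.4]
0.35 [-175.3   49.7] 1.05 [ 0.7 -3.8 15.3]
0.5 [-169.3   64.2] 1.05 [ 1.1 -6.  14.5]
0.65 [-162.5   75.5] 1.05 [ 1.3 -6.7 11.3]
0.8 [-154.4   85.4] 1.05 [ 1.5 -8.   9.8]
0.95 [-144.9   93.9] 1.05 [ 1.8 -9.3  8.5]
1.1 [-134.2  100.9] 1.05 [  2.  -10.5   7. ]
1.25 [-122.6  106.2] 1.05 [  2.2 -11.4   5.3]
1.4 [-110.4  109.7] 1.05 [  2.3 -12.    3.5]
1.55 [-97.8 111.4] 1.05 [  2.4 -12.4   1.7]
1.7 [-83.7 113.5] 1.05 [  2.7 -13.8   2.1]
1.85 [-69.5 114.1] 1.05 [  2.7 -13.9   0.6]
2.0 [-55.8 112.8] 1.05 [  2.6 -13.4  -1.3]
2.15 [-43.5 108.8] 0.99 [  2.3 -12.1  -4. ]
2.3 [-33.1 101.4] 0.84 [  2.  -10.2  -7.4]
2.45 [-23.9  92.5] 0.69 [ 1.7 -9.  -8.9]
2.6 [-16.2  82.4] 0.54 [  1.5  -7.6 -10.1]
2.75 [-10.1  71.2] 0.39 [  1.2  -6.  -11.2]
2.9 [-5.7 59.2] 0.24 [  0.8  -4.3 -12. ]
3.05 [-3.1 46.8] 0.09 [  0.5  -2.5 -12.5]
3.14 [-2.5 39. ] 0.0 [ 0.1 -0.6 -7.8]
```

Emit:
arm_command([
  [2,-8,-13,0,0,0],
  [4,-16,-26,0,0,0],
  [7,-25,-39,0,0,0],
  [7,-25,-39,0,0,0],
  [7,-25,-39,0,0,0],
])

```text
time_s: 13.45
position: [516.9, 277.2, 54.1]
ee_rot: [-3.135, -1.045, -1.389]
ft_force: [0.5, 0.3, 0.6]
width: 0.2
grip_force: 0.0
```

Emit:
arm_command([
  [2.5,-13,-7.5,0,0,0],
  [5,-26,-15,0,0,0],
  [7.5,-39,-22.5,0,0,0],
  [10,-51,-30,0,0,0],
  [10,-51,-30,0,0,0],
])

```text
time_s: 13.95
position: [526.7, 225.8, 23.1]
ee_rot: [-3.137, -1.046, -1.387]
ft_force: [0.1, -0.0, 0.1]
width: -0.1
grip_force: 0.0
```

Emit:
arm_command([
  [0,0,0,0,0,0],
  [0,0,0,0,0,0],
])

```text
time_s: 14.15
position: [526.7, 227.5, 23.1]
ee_rot: [-3.136, -1.046, -1.387]
ft_force: [-0.1, 0.6, 0.9]
width: 0.0
grip_force: 0.0
```

```bash
python3 - <<'E'
from h import *
from m import B
s=manip.observe(); print(s["position"],B(s["position"]),s["ft_force"],s["ee_rot"])
d=shot("scene"); cv2.imwrite('pics/s2.png',cv2.resize(d["pixels"][150:350,180:440],None,fx=3,fy=3)[:,:,::-1])
E
```

```text
[526.71836201 227.50065307  23.06965281] [-1.818e+02 -1.000e-01] [-0.06948854  0.56696044  0.85607989] [-3.13614204 -1.04597208 -1.38682027]
```

View pics/s2.png

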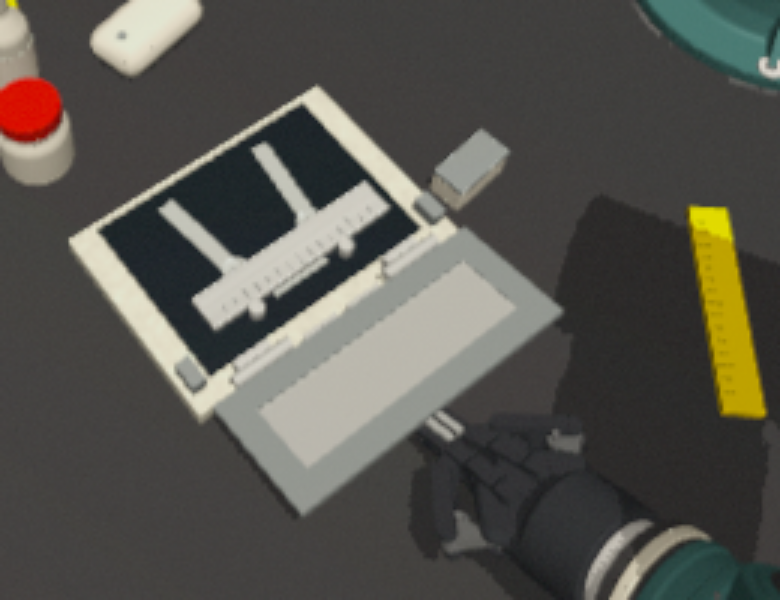

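The crop shows the fingertips under the middle of the cover's free edge at (437,420), so I can start lifting.

Emit:
arm_command([
  [0,0,5,0,0,0],
  [0,-0.5,11,0,0,0],
  [0.3,-2.5,18.5,0,0,0],
  [0.7,-4.5,26.5,0,0,0],
  [1.2,-7.5,34,0,0,0],
])

```text
time_s: 14.7
position: [527.8, 219.2, 57.1]
ee_rot: [-3.138, -1.046, -1.386]
ft_force: [-0.5, 3.8, -2.1]
width: 0.1
grip_force: 1.8
```

Emit:
arm_command([
  [0.6,-3,7.5,0,0,0],
  [1.2,-6.5,13,0,0,0],
  [1.9,-10,18.7,0,0,0],
  [2.6,-14,23.5,0,0,0],
  [3.4,-18,28.5,0,0,0],
])

```text
time_s: 15.2
position: [531.2, 200.8, 85.2]
ee_rot: [-3.139, -1.047, -1.385]
ft_force: [-1.3, 1.2, -2.0]
width: 0.6
grip_force: 1.8
```

```bash
cat > cov.py <<'E'
from h import *
from m import *
s=manip.observe(); print(s["time_s"],s["position"].round(1),B(s["position"]),s["ft_force"].round(1),s["ee_rot"].round(3),s["joint_positions"].round(2))
P=cloud(shot("scene")); q=P.reshape(-1,3); bx=(q[:,:2]-c)@ex; by=(q[:,:2]-c)@ey; z=q[:,2]
k=(abs(abs(by)-85)<25)&(z>45)&(z<150)&(bx>-195)&(bx<20); 
r=np.hypot(bx[k]+87.5,z[k]-36); th=np.arctan2(z[k]-36,-(bx[k]+87.5)); g=(r>40)&(r<112)
print("cover angle",np.median(th[g]),np.percentile(th[g],[20,80]),"r max",np.percentile(r[g],98),g.sum())
E
python3 cov.py
```

```text
15.2 [531.2 200.8  85.2] [-154.7   -0.8] [-1.3  1.2 -2. ] [-3.139 -1.047 -1.385] [ 0.62  0.82  0.08  1.45 -0.91 -0.83]
cover angle 0.8104956233546693 [0.79781259 0.82150382] r max 106.10313734433036 911
```

Emit:
arm_command([
  [1,-4.6,4.5,0,0,0],
  [1.8,-9.3,8.5,0,0,0],
  [2.8,-14.5,12.2,0,0,0],
  [3.8,-19.8,15.5,0,0,0],
  [4.9,-25.5,18.3,0,0,0],
])

```text
time_s: 15.75
position: [536.2, 175.2, 103.5]
ee_rot: [-3.138, -1.047, -1.386]
ft_force: [-1.5, 4.7, 0.7]
width: 0.1
grip_force: 1.6
```

Emit:
arm_command([
  [1.1,-5.7,2.5,0,0,0],
  [2.3,-11.7,4.3,0,0,0],
  [3.4,-17.7,6,0,0,0],
  [4.6,-23.9,7,0,0,0],
  [5.8,-30.1,7.7,0,0,0],
])

```text
time_s: 16.25
position: [541.9, 145.0, 110.9]
ee_rot: [-3.138, -1.047, -1.385]
ft_force: [-0.9, 3.0, 2.1]
width: 0.1
grip_force: 1.5
```

Emit:
arm_command([
  [1.3,-6.9,1,0,0,0],
  [2.7,-13.8,2.1,0,0,0],
  [4,-20.8,2.5,0,0,0],
  [5.4,-27.7,2.7,0,0,0],
  [6.7,-34.4,2,0,0,0],
])

```text
time_s: 16.75
position: [548.6, 110.5, 112.8]
ee_rot: [-3.138, -1.047, -1.385]
ft_force: [0.1, 2.7, -0.2]
width: 0.1
grip_force: 1.1
```

```bash
python3 cov.py
```

```text
16.75 [548.6 110.5 112.8] [-62.7  -0.6] [ 0.1  2.7 -0.2] [-3.138 -1.047 -1.385] [ 0.48  0.7  -0.09  1.25 -0.98 -1.03]
cover angle 1.9021661171397468 [1.88887563 1.91496499] r max 105.85337729161596 1041
```

Emit:
arm_command([
  [1.3,-6.9,0,0,0,0],
  [2.5,-13,-1.7,0.02,0.004,0],
  [3.6,-19,-4,0.054,0.01,0],
  [4.6,-24.2,-7.5,0.128,0.024,0],
  [5.6,-29.2,-11.4,0.201,0.0386,0],
])

```text
time_s: 17.3
position: [554.3, 81.8, 101.2]
ee_rot: [-3.14, -0.839, -1.383]
ft_force: [-1.1, 2.2, 0.3]
width: 0.1
grip_force: 0.9
```

Emit:
arm_command([
  [0.9,-4.6,-4.3,0.074,0.014,0],
  [1.7,-9,-8.9,0.147,0.028,0],
  [2.5,-12.9,-13.8,0.221,0.042,0],
  [3.2,-16.6,-19,0.295,0.0565,0],
  [3.8,-19.6,-24.6,0.368,0.0705,0],
])

```text
time_s: 17.8
position: [558.2, 61.9, 77.2]
ee_rot: [-3.139, -0.465, -1.384]
ft_force: [0.4, 0.4, 1.2]
width: 0.3
grip_force: 0.8
```

```bash
python3 cov.py
```

```text
17.8 [558.2  61.9  77.2] [-13.2  -0.4] [0.4 0.4 1.2] [-3.139 -0.465 -1.384] [ 0.19  0.45 -0.29  0.83 -0.47 -1.56]
cover angle 2.641853769706654 [2.62451597 2.65758916] r max 104.01423246733869 720
```

Emit:
arm_command([
  [0.6,-3,-5.6,0.074,0.014,0],
  [1,-5.2,-11.5,0.147,0.028,0],
  [1.4,-7.3,-17.6,0.221,0.042,0],
  [1.7,-8.6,-23.8,0.295,0.0565,0],
  [1.9,-9.8,-30.1,0.368,0.0705,0],
])

```text
time_s: 18.35
position: [559.9, 52.2, 46.8]
ee_rot: [-3.141, -0.091, -1.383]
ft_force: [0.7, 0.6, 1.2]
width: -0.2
grip_force: 0.7
```

Emit:
arm_command([
  [0,-0.2,-2,0.03,0.006,0],
  [0,-0.4,-4,0.06,0.011,0],
  [0,-0.5,-6,0.088,0.017,0],
  [0,-0.5,-7.8,0.088,0.017,0],
  [0,-0.5,-7.8,0.088,0.017,0],
])

```text
time_s: 18.85
position: [559.9, 51.6, 39.0]
ee_rot: [3.141, -0.005, -1.384]
ft_force: [-0.5, -2.4, 2.3]
width: -0.1
grip_force: 1.6
```

```bash
python3 cov.py; python3 -c "
from m import *
P=cloud(np.load('scene.npz')).reshape(-1,3); bx=(P[:,:2]-c)@ex; by=(P[:,:2]-c)@ey; k=(abs(abs(by)-85)<25)&(bx>-75)&(bx<12)&(P[:,2]>30)&(P[:,2]<70); print(np.linalg.lstsq(np.c_[bx[k]+87.5,np.ones(k.sum())],P[k,2],rcond=None)[0])"
```

```text
18.85 [559.9  51.6  39. ] [-2.7 -0.7] [-0.5 -2.4  2.3] [ 3.141 -0.005 -1.384] [-0.05  0.45 -0.31  0.81 -0.   -1.81]
[-5.23731194e-03  3.84732538e+01]
  return _methods._mean(a, axis=axis, dtype=dtype,
  ret = ret.dtype.type(ret / rcount)
Traceback (most recent call last):
  File "cov.py", line 7, in <module>
    print("cover angle",np.median(th[g]),np.percentile(th[g],[20,80]),"r max",np.percentile(r[g],98),g.sum())
                                         ~~~~~~~~~~~~~^^^^^^^^^^^^^^^
IndexError: index -1 is out of bounds for axis 0 with size 0
```

Almost level. I'll press on lightly to seat the cover on its rests.

Emit:
arm_command([
  [0,0,-0.7,0,0,0],
  [0,0,-1.4,0,0,0],
  [0,0,-1.4,0,0,0],
])

```text
time_s: 19.2
position: [560.0, 51.7, 38.8]
ee_rot: [-3.141, -0.006, -1.383]
ft_force: [-6.6, -4.4, 23.7]
width: 0.2
grip_force: 12.2
```

Emit:
arm_command([
  [0,0,-0.7,0,0,0],
  [0,0,-1.4,0,0,0],
  [0,0,-1.4,0,0,0],
])

```text
time_s: 19.5
position: [560.1, 51.7, 38.6]
ee_rot: [-3.14, -0.006, -1.383]
ft_force: [-12.7, -4.0, 44.8]
width: 0.0
grip_force: 22.3
```

It's seated firmly, so I'll retract and check.

Emit:
arm_command([
  [0,0,1.5,0,0,0],
  [0,0,3,0,0,0],
  [0,0,12,0,0,0],
  [0,0,40,0,0,0],
  [0,0,80,0,0,0],
])

```text
time_s: 20.0
position: [558.5, 52.2, 115.8]
ee_rot: [3.138, -0.002, -1.383]
ft_force: [0.9, -0.1, -0.4]
width: -0.1
grip_force: 0.0
```

Emit:
arm_command([
  [0,0,40,0,0,0],
  [-20,30,70,0,0,0],
  [-50,70,100,0,0,0],
  [-80,110,120,0,0,0],
  [-115,145,120,0,0,0],
])

```text
time_s: 20.5
position: [452.0, 190.6, 237.5]
ee_rot: [-3.139, -0.003, -1.384]
ft_force: [1.2, 1.8, -1.0]
width: 0.3
grip_force: 0.0
```

Emit:
arm_command([
  [-35,40,0,0,0,0],
  [-75,80,0,0,0,0],
  [-110,115,0,0,0,0],
  [-120,130,0,0,0,0],
  [-120,130,0,0,0,0],
])

```text
time_s: 21.0
position: [329.9, 321.2, 235.7]
ee_rot: [3.141, -0.003, -1.379]
ft_force: [0.5, 0.0, 0.2]
width: -0.1
grip_force: 0.0
```

```bash
python3 - <<'E'
from m import *
d0=np.load('scene.npz'); d=shot("scene"); t=shot("top")
for nm,dd in(("scene",d),("top",t)):
    P=cloud(dd).reshape(-1,3); bx=(P[:,:2]-c)@ex; by=(P[:,:2]-c)@ey; k=(abs(abs(by)-85)<25)&(bx>-75)&(bx<12)&(P[:,2]>25)&(P[:,2]<70); print(nm,np.linalg.lstsq(np.c_[bx[k]+87.5,np.ones(k.sum())],P[k,2],rcond=None)[0],k.sum())
cv2.imwrite('pics/f.png',np.hstack([cv2.resize(d["pixels"][120:300,130:350],(400,328)),cv2.resize(t["pixels"][110:270,125:345],(400,328))])[:,:,::-1])
print(manip.observe()["time_s"],manip.observe()["position"])
E
```

```text
scene [3.27395539e-05 3.82516757e+01] 1546
top [4.38982918e-03 3.84011359e+01] 1579
21.1 [331.79995586 319.53906864 235.46207698]
```

View pics/f.png

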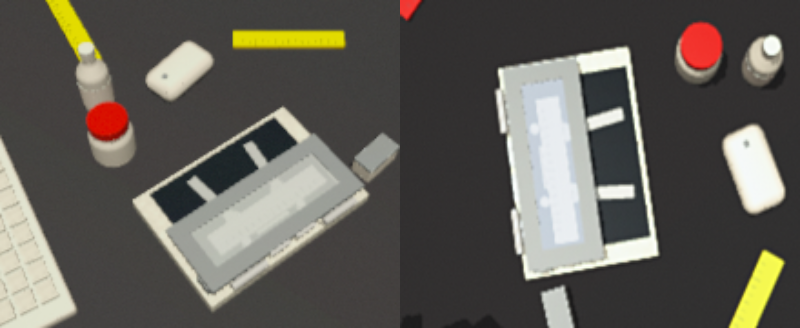

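The cover lies level and shut (slope about 0, top at 38 mm), and the straightedge shows through it against both studs, at (535,128) and (545,202). The slide box stands at (557,305), and the jar, bottle and mouse are undisturbed.

```bash
python3 -c "
from bench import manip
print(manip.finish_job())"
```

```text
the job is handed in; nothing more can be done
None
```

The job is handed in at about 21 s of the 64 s allowed: slide box upright on the worktop, straightedge against both studs, cover fully shut, and jar, bottle and mouse untouched; seating the cover peaked at about 45 N through the fingertips.

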